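# Pair the slot punch with its slot in the graded bolster

## Robot

A 6-joint arm with a two-finger parallel gripper is mounted at the origin on the work surface. World frame = base frame: x ahead of the robot, y to its left, z up, the work surface at z = 0. Lengths are in m, angles in rad, forces in N, time in s.
With the tool pointing down it reaches from about 0.375 to 0.975 m from the base axis. Payload 3.8 kg.
Tool frame: the origin (TCP) lies where the fingers leave the gripper's body, on its centre line; the fingertips stand 73 mm ahead of it and the grasp point (between the pads) lies 54 mm ahead of it; z points along the fingers, y is the line along which they close (so a half turn about z gives the same grasp; the last joint's range is limited). The gripper opens to 85 mm and grips with 20 to 120 N. Pads are 22 mm wide; open, the fingers measure 114 mm over their backs; the gripper's body (76 mm by 85 mm) begins 54 mm behind the grasp point. The pads swing forward as they close: fully open they stand 13 mm farther back than shut.
Start: joints at [1.152, 0.264, 1.604, -0, 1.274, -0.037], TCP at [0.251, 0.626, 0.304] pointing down, gripper open.
Joint ranges: [-2.63, 2.63], [-0.94, 2.18], [0.31, 2.57], [-1.31, 4.45], [0, 2.66], [-2.55, 2.55]. Speed limits (rad/s): [2.57, 2.57, 3.14, 3.14, 3.14, 3.14].

## Interface

Orientations are given as a rotation vector (axis times angle).
In Python, from workcell import read_state, viewer, bot gives the robot as it stands.
- The arm moves only by the tool jog_arm, never from a script. Its argument "increments" is a list that holds one entry, the list of rows, each a list of 7 numbers: the shift along the tool's x, y, z in units of 30 mm (1.0 is 30 mm), then the turn, a rotation vector about the tool's x, y, z in units of 6 degrees (1.0 is 6 degrees), then the opening, from -1 (shut) to 1 (fully open). A call has exactly 5 rows; each row shifts and turns the commanded pose from where the row before left it, along the tool's axes as they then stand; what a row does not reach is not made up. A row lasts 1/12 s, in which the tool goes at most 41.7 mm and 7.16 degrees, less where a joint would pass 70% of its speed; a pose out of reach is approached as far as the arm can. A call is refused whole if a number of a shift passes 1 or a number of a turn 1, either way. A call with a gripper value outside its range is refused whole. The fingers move at their own pace and stop on an object; "force" is the grip in N (left out, the last holds). Time passes only in rows, so rows that do not move let the fingers close, or fill a call up. It gives the time, the measured TCP pose, the force, the opening and the grip force at its end, in the units of the state.
- read_state(): the state, without advancing time (a new reading comes with each control period).
- viewer.read_camera(name): name is "scene" or "top"; returns (picture, depth): 480x640x3 uint8, blue, green, red; 480x640 float32, m along the optical axis (not along the pixel's ray), 0 where there is no reading.
- viewer.camera_params(name): a dict with "fx", "fy", "cx", "cy" (pixels), "R" (3x3) and "t" (3): a world point X has camera coordinates R X + t. Camera axes: x right, y down, z forward; pixel columns grow to the right and rows downward; lengths in m; the calibration is good to about 2 mm. A picture is of the moment at which its call begins. camera_params takes no time and is no camera call.
- bot.finish_job(): hands the job in; it is judged then, once.
The state is a dict: "time": time; "q": joint angles; "joint_vel": joint speeds; "joint_torque": joint torques, N m; "tool_pos": TCP position; "tcp_rot": TCP orientation; "wrist_force": force on the tool from outside, world axes, zero at the start; "torque": the same for the moment, N m; "width": opening from 0.0 (shut) to 1.0 (fully open); "grip_force": force on a finger pad.
Only numpy, scipy, OpenCV 4.12 (cv2) and the standard library are available. Lean on these libraries where they do the work, as an engineer would, in place of code of your own. Each camera call takes 0.05 s, during which the arm holds its last target. There are 200 camera calls.

## Task

Take the slot punch that stands in the red-rimmed pocket of the wooden stand and pair it with the graded steel bolster: find by feel the tightest slot that its blade will enter (best worked up from the narrow end), and leave it standing there upright and fully home, with the step behind the blade resting flat on the bolster's face; never let the step sink into a slot that is too wide. Use a light hand, since the cutting edge chips if anything bears on the bolster with more than 40 N, and lower the punch home in the hand before letting go: do not drop it. Leave the other punches and the glue jar where they are.

Things in the scene. Friction and masses are not known exactly. Their poses are not given: they have to be found in the camera images.
- bolster: Graded bolster, fixed and rigid: steel bar 70 (x) x 216 (y) x 36 mm high on a green bed plate 110 x 216 x 8 mm. Origin at the centre of its underside on the counter, z up, flat top face 44 mm above. Five slots with square edges cut across the bar down to the bed plate (36 mm deep), each 32.5 mm long (x), centred at x = 0 and y = -80, -40, 0, 40, 80 mm; widths (y) 6, 12, 18, 24, 30 mm.
- slot_narrowest (a point): Centre of the mouth of the narrowest slot (6 mm), at the top face, 44 mm above the counter; axes as the bolster's, y towards the wider slots. A blade in its own, tightest slot has 1.2 mm of play across its thickness and 2.5 mm along its length; the next narrower slot stops it at the face, and the next wider one is so wide that the step behind the blade sinks in too.
- slot_widest (a point): Centre of the mouth of the widest slot (30 mm), at the top face, at the other end of the row; axes as the bolster's.
- red_pocket (a point): Centre of the mouth of the red-rimmed end pocket of the wooden stand, level with the stand's top, 44 mm above the counter; y points away from the other two pockets, z up. A punch stands in each pocket, blade and step hidden inside, collar on the stand's top, loosely placed, its axes roughly along the stand's.
- stand_top (a point): Centre of the top of the wooden stand, a fixed beech block 64 (x) x 210 (y) x 44 mm with three equal pockets 36 (x) x 34 (y) mm and 38 mm deep at y = -75, 0 and +75 mm; the red-rimmed one is at +75.
- punch_1 (a point): Steel slot punch, 0.2 to 0.35 kg, 96 mm tall. This point is its centre, 48 mm above the cutting edge; z up, x along the blade, y across its thickness. From below: blade 30 mm long (x), 22 deep; dark body 12 high, stepping out 2.4 mm on either side (y) of the blade; dark collar 46 x 42 x 6, top 8 mm below this point; square shank 16 x 16, 56 long: grip it 18 mm above this point.
- punch_2 (a point): Second slot punch; collar, shank, step, point and axes as for punch_1. Only the thickness differs: each punch has a blade somewhere from 8 to 25 mm thick, unmarked and hidden in the stand at the start, to be found by trying the slots. Fully home, its step is on the bolster's face: this point is then 26 mm above the face and the collar 12 mm clear of it.
- punch_3 (a point): Third slot punch; collar, shank, step, point and axes as for punch_1, blade of another thickness (see punch_2). Any of the three may stand in the red-rimmed pocket.
- glue_jar: Small glue jar with a yellow cap, 52 mm across and 62 mm tall, origin at the centre of its underside, beyond the work; to be left alone.
There are look-alikes about, which are no part of the job. What is shaped like the part that bears red_pocket but pink is not meant. What is shaped like the part that bears punch_3 but purple is not meant.

How it is judged:
By the outcome, as a careful person would: the job done as asked, in the order asked, and still so for the second after the job is handed in, with the robot touching nothing.
It also fails if it takes over 72 s, if anything falls off the work surface, if the arm or the gripper's body presses on something with over 40 N, if the wrist force passes 120 N, or if a joint passes its speed limit or range.

## Working session

There is one attempt and no reset: what is moved stays moved. The work goes in short steps, Python scripts to look and compute and a tool call to move; the robot and the scene stay as the last step left them, time stands still between calls to the robot, and variables do not carry over. Pictures are saved under pics/ and viewed, at most 10 in all, crops included, and the job is handed in when it is done.

Besides the shell and the picture viewer there is one more tool, called after "Call:" as a command line: name --argument value ..., lists and objects as JSON in quotes. jog_arm: Moves the arm, as the interface text tells. Its arguments: {"type":"object","properties":{"increments":{"type":"array","items":{"type":"array","items":{"type":"array","items":{"type":"number"}}}},"force":{"type":"number"}},"required":["increments"]}

```bash
mkdir -p pics
python3 - <<'E'
from workcell import read_state, viewer, bot
import cv2,numpy as np
np.set_printoptions(precision=4,suppress=True)
for n in("scene","top"):
    p,d=viewer.read_camera(n); cv2.imwrite(f"pics/{n}0.png",p); np.save(f"{n}0.npy",d); print(n,viewer.camera_params(n))
s=read_state(); print(s)
E
```

```text
scene {'fx': 514.9884417769581, 'fy': 514.9884417769581, 'cx': 315.47205998813706, 'cy': 242.5517553333931, 'R': array([[ 0.1559,  0.9877, -0.0095],
       [ 0.529 , -0.0916, -0.8437],
       [-0.8342,  0.1265, -0.5368]]), 't': array([-0.1087, -0.1975,  1.2292])}
top {'fx': 473.8080406032327, 'fy': 473.8080406032327, 'cx': 322.8935632570635, 'cy': 242.70519549796174, 'R': array([[-0.0099, -0.9999,  0.005 ],
       [-0.9938,  0.0092, -0.1112],
       [ 0.1111, -0.0061, -0.9938]]), 't': array([0.0008, 0.5249, 0.9029])}
{'time': 0.1, 'q': array([ 1.1521,  0.2647,  1.6052,  0.    ,  1.2737, -0.0369]), 'joint_vel': array([ 0.001 , -0.0018, -0.0044,  0.0004,  0.0001, -0.0011]), 'joint_torque': array([  0.0009, -51.6706, -36.8589,   0.    ,   0.0062,   0.0001]), 'tool_pos': array([0.2513, 0.6259, 0.3027]), 'tcp_rot': array([-0.596 , -3.0841,  0.0032]), 'wrist_force': array([-0.2541,  0.0641,  0.5761]), 'torque': array([ 0.0125,  0.0374, -0.0013]), 'grip_force': 0.0, 'width': 1.0023608408001632}
```

View pics/scene0.png

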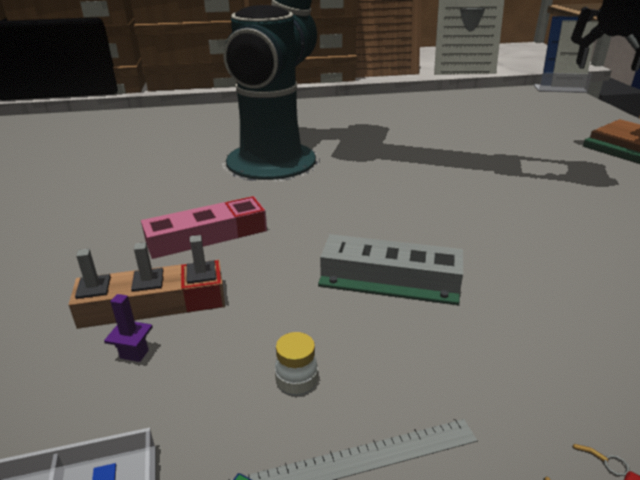

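View pics/top0.png

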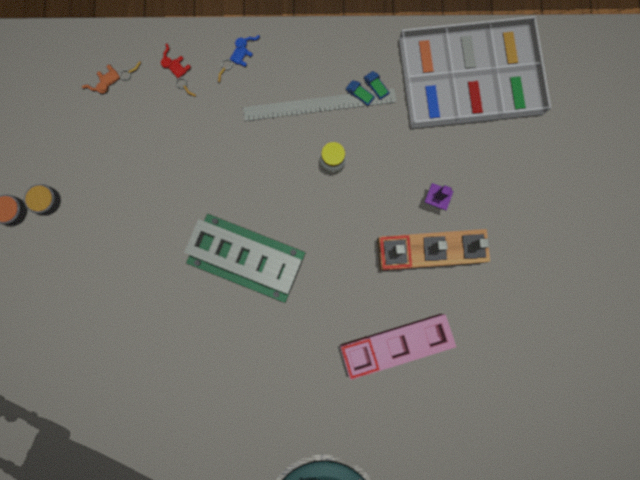

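The top view shows the stand at about (435,250), with its red pocket and punch at (396,252). The bolster is at (245,258), its narrowest slot at (281,270). The pink stand and the purple punch are look-alikes.

```bash
cat > h.py <<'E'
import numpy as np,cv2
from workcell import read_state, viewer, bot
np.set_printoptions(precision=4,suppress=True)
def ray(c,px,z):
    P=viewer.camera_params(c);R,t=P["R"],P["t"];C=-R.T@t
    px=np.atleast_2d(px).astype(float)
    d=np.c_[(px[:,0]-P["cx"])/P["fx"],(px[:,1]-P["cy"])/P["fy"],np.ones(len(px))]@R
    return C+d*((z-C[2])/d[:,2])[:,None]
def cloud(c,d):
    P=viewer.camera_params(c);v,u=np.mgrid[:480,:640]
    X=np.dstack([(u-P["cx"])/P["fx"]*d,(v-P["cy"])/P["fy"]*d,d])
    return (X-P["t"])@P["R"]
def proj(c,X):
    P=viewer.camera_params(c);q=P["R"]@np.asarray(X)+P["t"]
    return np.array([P["fx"]*q[0]/q[2]+P["cx"],P["fy"]*q[1]/q[2]+P["cy"]])
E
python3 - <<'E'
from h import *
p=cv2.imread("pics/top0.png");d=np.load("top0.npy");W=cloud("top",d)
def win(m,a,b,c,e):
    o=np.zeros(m.shape,np.uint8);o[b:e,a:c]=m[b:e,a:c];return o
def rect(m,z,name):
    cs=cv2.findContours(m,cv2.RETR_EXTERNAL,cv2.CHAIN_APPROX_NONE)[0];k=max(cs,key=cv2.contourArea)
    w=ray("top",k[:,0],z)[:,:2].astype(np.float32)
    r=cv2.minAreaRect(w*1000);print(name,r);return r
zt=(W[...,2]>.036)&(W[...,2]<.052)
m=win(zt,180,205,315,310);print(np.median(W[...,2][m>0]))
rect(m*255,.044,"bar depth")
# colour bar
hsv=cv2.cvtColor(p,cv2.COLOR_BGR2HSV)
g=win((hsv[...,1]<40)&(hsv[...,2]>130),180,205,315,310)*255; rect(g,.044,"bar grey")
# slots: dark blobs in bar
k=max(cv2.findContours(g,cv2.RETR_EXTERNAL,cv2.CHAIN_APPROX_NONE)[0],key=cv2.contourArea)
f=cv2.drawContours(np.zeros_like(g),[k],-1,255,-1); h=f&~g
for c in cv2.findContours(h,cv2.RETR_EXTERNAL,cv2.CHAIN_APPROX_NONE)[0]:
    if cv2.contourArea(c)>8: rc=cv2.minAreaRect(ray("top",c[:,0],.044)[:,:2].astype(np.float32)*1000);print("slot",rc)
# shank tops
s=win((W[...,2]>.095)&(W[...,2]<.12),370,220,500,280)
n,l,st,ce=cv2.connectedComponentsWithStats(s)
for i in range(1,n):
    if st[i,4]>10: print("shank",ce[i],st[i],ray("top",ce[i],.106), np.median(W[...,2][l==i]))
o=win((hsv[...,1]>60)&(W[...,2]>.036)&(W[...,2]<.06)|((W[...,2]>.036)&(W[...,2]<.06)),370,220,500,280)
rect(o*255,.044,"stand")
a=cv2.resize(p[205:310,180:315],None,fx=4,fy=4,interpolation=2);b=cv2.resize(p[215:285,370:500],None,fx=4,fy=4,interpolation=2)
H=np.zeros((a.shape[0]//4*4//1//1+0,0,3),np.uint8)
c=np.zeros((500,540,3),np.uint8)
cv2.imwrite("pics/c1.png",np.vstack([a[:,:520],b])[:700][:600] if 0 else cv2.resize(np.vstack([a[:,:520],b]),None,fx=.85,fy=.85))
E
```

```text
0.04348821131522118
bar depth ((499.74139404296875, 151.969970703125), (216.34532165527344, 69.85687255859375), 67.80432891845703)
bar grey ((500.12158203125, 151.85189819335938), (216.471435546875, 71.64451599121094), 68.11707305908203)
slot ((469.6426086425781, 77.75804138183594), (6.803024768829346, 32.72716522216797), 68.10572814941406)
slot ((484.4281921386719, 114.72193908691406), (12.582820892333984, 33.47768020629883), 68.35050201416016)
slot ((499.7696533203125, 151.75555419921875), (19.1326904296875, 33.87717056274414), 67.89456939697266)
slot ((514.9961547851562, 188.913818359375), (26.38275718688965, 34.670047760009766), 67.7637939453125)
slot ((529.4724731445312, 225.62330627441406), (33.123435974121094, 34.69322204589844), 66.87669372558594)
shank [482.7021 242.8085] [478 238  11  10  94] [[ 0.5135 -0.2926  0.106 ]] 0.10517234631356812
shank [441.4494 244.9551] [437 241  10   9  89] [[ 0.5103 -0.2178  0.106 ]] 0.10536879025260391
shank [399.5333 248.8111] [395 244  10  10  90] [[ 0.504  -0.1419  0.106 ]] 0.10497157568568738
stand ((509.66058349609375, -218.14456176757812), (64.94427490234375, 211.0615234375), 3.582404851913452)
```

View pics/c1.png

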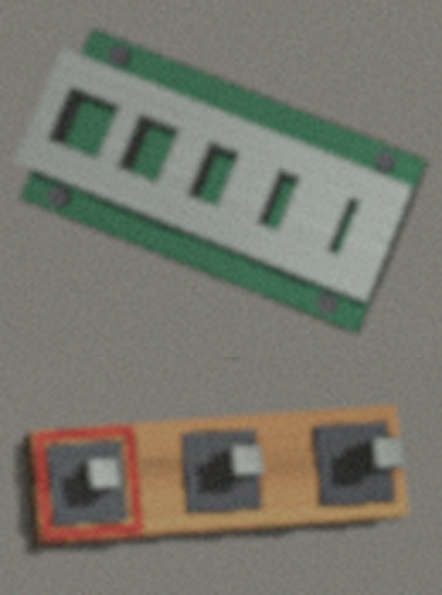

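Run:
```python
from h import *
p=cv2.imread("pics/top0.png");hsv=cv2.cvtColor(p,cv2.COLOR_BGR2HSV);W=cloud("top",np.load("top0.npy"))
m=((hsv[...,1]<75)|(W[...,2]>.07)).astype(np.uint8)
o=np.zeros_like(m);o[238:267,381:411]=m[238:267,381:411]
k=max(cv2.findContours(o,cv2.RETR_EXTERNAL,cv2.CHAIN_APPROX_NONE)[0],key=cv2.contourArea)
print(cv2.boundingRect(k),cv2.minAreaRect(ray("top",k[:,0],.050)[:,:2].astype(np.float32)*1000))
```

```text
(384, 240, 23, 25) ((504.13018798828125, -143.05047607421875), (45.56454086303711, 41.88045120239258), 3.5372161865234375)
```

Call:
jog_arm --increments '[[[-0.87, -1, 0.14, 0, 0, 0, 0.2], [-0.87, -1, 0.14, 0, 0, 0, 0.2], [-0.87, -1, 0.14, 0, 0, 0, 0.2], [-0.87, -1, 0.14, 0, 0, 0, 0.2], [-0.87, -1, 0.14, 0, 0, 0, 0.2]]]' --force 40

```text
time: 0.52
tool_pos: [0.3167, 0.4366, 0.282]
tcp_rot: [-0.595, -3.084, 0.002]
wrist_force: [0.5, 0.3, -0.0]
width: 0.6
grip_force: 0.0
```

Call:
jog_arm --increments '[[[-0.87, -1, 0.14, 0, 0, 0, 0.2], [-0.87, -1, 0.14, 0, 0, 0, 0.2], [-0.87, -1, 0.14, 0, 0, 0, 0.2], [-0.87, -1, 0.14, 0, 0, 0, 0.2], [-0.87, -1, 0.14, 0, 0, 0, 0.2]]]'

```text
time: 0.93
tool_pos: [0.3818, 0.2488, 0.2614]
tcp_rot: [-0.595, -3.085, 0.0]
wrist_force: [0.7, -0.5, -0.3]
width: 0.595
grip_force: 0.0
```

Call:
jog_arm --increments '[[[-0.87, -1, 0.14, 0, 0, 0, 0.2], [-0.87, -1, 0.14, 0, 0, 0, 0.2], [-0.87, -1, 0.14, 0, 0, 0, 0.2], [-0.87, -1, 0.14, 0, 0, 0, 0.2], [-0.87, -1, 0.14, 0, 0, 0, 0.2]]]'

```text
time: 1.35
tool_pos: [0.447, 0.061, 0.2406]
tcp_rot: [0.596, 3.084, 0.0]
wrist_force: [1.0, 1.1, 0.3]
width: 0.601
grip_force: 0.0
```

Call:
jog_arm --increments '[[[-0.87, -1, 0.14, 0, 0, 0, 0.2], [-0.87, -1, 0.14, 0, 0, 0, 0.2], [-0.87, -1, 0.14, 0, 0, 0, 0.2], [-0.87, -1, 0.14, 0, 0, 0, 0.2], [-0.87, -1, 0.14, 0, 0, 0, 0.2]]]'

```text
time: 1.77
tool_pos: [0.5123, -0.1269, 0.2193]
tcp_rot: [-0.597, -3.084, -0.0]
wrist_force: [0.6, 0.1, 0.2]
width: 0.597
grip_force: 0.0
```

Call:
jog_arm --increments '[[[0.06, -0.59, 0, 0, 0, 0, 0.2], [0, 0, 0, 0, 0, -1, 0.2], [0, 0, 0, 0, 0, -1, 0.2], [0, 0, 0, 0, 0, -1, 0.2], [0, 0, 0, 0, 0, -1, 0.2]]]'

```text
time: 2.18
tool_pos: [0.5036, -0.1409, 0.2193]
tcp_rot: [0.065, -3.14, -0.001]
wrist_force: [0.8, 0.5, 0.8]
width: 0.602
grip_force: 0.0
```

Call:
jog_arm --increments '[[[0, 0, 0, 0, 0, -0.24, 0.2], [0, 0, 0.4, 0, 0, 0, 0.2], [0, 0, 0.4, 0, 0, 0, 0.2], [0, 0, 0, 0, 0, 0, 0.2], [0, 0, 0, 0, 0, 0, 0.2]]]'

```text
time: 2.6
tool_pos: [0.5027, -0.1401, 0.1937]
tcp_rot: [0.097, -3.136, -0.002]
wrist_force: [0.0, -1.0, -0.0]
width: 0.602
grip_force: 0.0
```

Run:
```python
from h import *
from scipy.spatial.transform import Rotation as Ro
s=read_state();R=Ro.from_rotvec(s["tcp_rot"]).as_matrix();print(s["tool_pos"],R, s["q"])
e=R.T@(np.array([.504,-.1425,.130])-s["tool_pos"]);print("tool shift units",e/.03)
p,d=viewer.read_camera("scene");cv2.imwrite("pics/s1.png",cv2.resize(p[150:330,50:290],None,fx=3,fy=3))
```

```text
[ 0.5027 -0.1401  0.1937] [[-0.9981 -0.0617 -0.0041]
 [-0.0617  0.9981  0.0013]
 [ 0.004   0.0016 -1.    ]] [-0.3196  0.0748  2.0386 -0.      1.0325 -1.9521]
tool shift units [-0.0473 -0.0851  2.1232]
```

View pics/s1.png

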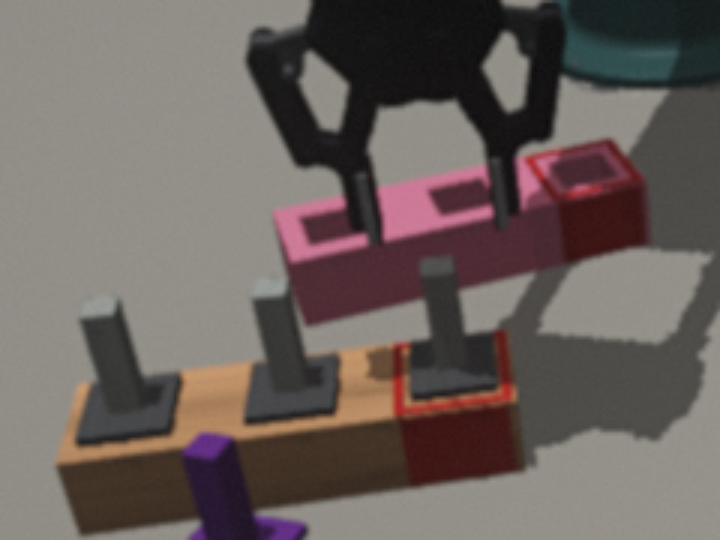

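The fingers straddle the red-pocket punch at crop position (440,260), slightly off in y. I'll descend and grip.

Call:
jog_arm --increments '[[[-0.05, -0.08, 0.5, 0, 0, 0, 0.2], [0, 0, 0.6, 0, 0, 0, 0.2], [0, 0, 0.6, 0, 0, 0, 0.2], [0, 0, 0.4, 0, 0, 0, 0.2], [0, 0, 0, 0, 0, 0, 0.2]]]'

```text
time: 3.07
tool_pos: [0.5039, -0.1423, 0.1302]
tcp_rot: [0.097, -3.135, -0.003]
wrist_force: [-1.1, 0.6, 0.1]
width: 0.602
grip_force: 0.0
```

Call:
jog_arm --increments '[[[0, 0, 0, 0, 0, 0, 0.2], [0, 0, 0, 0, 0, 0, -1], [0, 0, 0, 0, 0, 0, -1], [0, 0, 0, 0, 0, 0, -1], [0, 0, 0, 0, 0, 0, -1]]]' --force 60

```text
time: 3.48
tool_pos: [0.5067, -0.1434, 0.1343]
tcp_rot: [-0.098, 3.138, -0.002]
wrist_force: [-0.1, -1.1, 3.5]
width: 0.177
grip_force: 59.2
```

Call:
jog_arm --increments '[[[0, 0, 0, 0, 0, 0, -1], [0, 0, 0, 0, 0, 0, -1], [0, 0, 0, 0, 0, 0, -1], [0, 0, 0, 0, 0, 0, -1], [0, 0, 0, 0, 0, 0, -1]]]'

```text
time: 3.9
tool_pos: [0.5068, -0.1434, 0.1343]
tcp_rot: [-0.098, 3.138, -0.002]
wrist_force: [0.5, -0.8, 5.8]
width: 0.18
grip_force: 59.6
```

Call:
jog_arm --increments '[[[0, 0, -0.3, 0, 0, 0, -1], [0, 0, -0.5, 0, 0, 0, -1], [0, 0, -0.8, 0, 0, 0, -1], [0, 0, -0.8, 0, 0, 0, -1], [0, 0, -0.6, 0, 0, 0, -1]]]'

```text
time: 4.32
tool_pos: [0.5054, -0.1427, 0.2241]
tcp_rot: [0.098, -3.14, -0.0]
wrist_force: [-0.1, -1.2, -3.6]
width: 0.173
grip_force: 58.9
```

Run:
```python
from h import *
s=read_state();print(s)
p,d=viewer.read_camera("scene");cv2.imwrite("pics/s2.png",cv2.resize(p[130:330,110:290],None,fx=3,fy=3))
```

```text
{'time': 4.3167, 'q': array([-0.3228,  0.0466,  2.0068,  0.0001,  1.0888, -1.9559]), 'joint_vel': array([ 0.0002, -0.2203, -0.1929, -0.    ,  0.4047, -0.001 ]), 'joint_torque': array([  0.0556, -36.3165, -33.5057,   0.0029,  -0.077 ,   0.0002]), 'tool_pos': array([ 0.5054, -0.1427,  0.2241]), 'tcp_rot': array([ 0.0978, -3.1396, -0.0005]), 'wrist_force': array([-0.129 , -1.1871, -3.6002]), 'torque': array([-0.0109, -0.0673,  0.0246]), 'grip_force': 58.922070264816284, 'width': 0.1726877894656037}
```

View pics/s2.png

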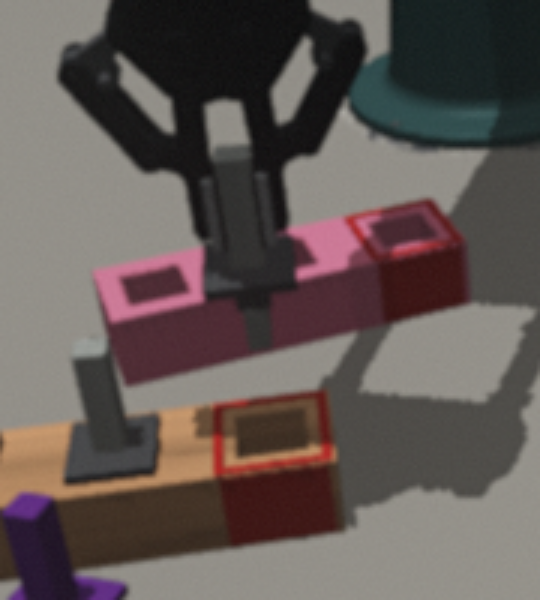

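The punch is held upright and its blade is clear of the pocket, at crop position (260,320). I'll carry it above the 12 mm slot.

Call:
jog_arm --increments '[[[0.03, 0.6, 0, 0, 0, 0, -1], [0.03, 1, 0, 0, 0, 0, -1], [0.03, 1, 0, 0, 0, 0, -1], [0.03, 1, 0, 0, 0, 0, -1], [0.03, 1, 0, 0, 0, 0, -1]]]'

```text
time: 4.78
tool_pos: [0.4913, -0.0043, 0.2216]
tcp_rot: [0.096, -3.138, -0.001]
wrist_force: [-0.1, -0.2, -2.5]
width: 0.175
grip_force: 59.2
```

Call:
jog_arm --increments '[[[0, 1, 0, 0, 0, 0, -1], [0, 1, 0, 0, 0, 0, -1], [0, 1, 0, 0, 0, 0, -1], [0, 0.7, 0, 0, 0, 0, -1], [0, 0.3, 0, 0, 0, 0.5, -1]]]'

```text
time: 5.2
tool_pos: [0.4837, 0.1168, 0.2216]
tcp_rot: [0.018, -3.139, -0.001]
wrist_force: [0.4, 0.0, -2.6]
width: 0.176
grip_force: 59.4
```

Call:
jog_arm --increments '[[[0, 0, 0.2, 0, 0, 1, -1], [0, 0, 0.3, 0, 0, 1, -1], [0, 0, 0.3, 0, 0, 1, -1], [0, 0, 0, 0, 0, 0.76, -1], [0, 0, 0, 0, 0, 0, -1]]]'

```text
time: 5.62
tool_pos: [0.4835, 0.1141, 0.1968]
tcp_rot: [-0.601, -3.079, 0.002]
wrist_force: [0.3, 0.1, -2.7]
width: 0.179
grip_force: 59.3
```

```bash
cat >> h.py <<'E'
from scipy.spatial.transform import Rotation as Ro
B0=np.array([.4999,.1519]);YB=np.array([np.cos(np.radians(67.98)),np.sin(np.radians(67.98))])
def slot(s): return B0+YB*s
def st(target=None):
    s=read_state();R=Ro.from_rotvec(s["tcp_rot"]).as_matrix()
    print(s["time"],s["tool_pos"],"y-ang",np.degrees(np.arctan2(R[1,1],R[0,1])),"tilt z",R[:,2],"F",s["wrist_force"],"M",s["torque"])
    if target is not None: print("shift units",R.T@(np.array(target)-s["tool_pos"])/.03)
    return s,R
E
python3 - <<'E'
from h import *
s,R=st([*slot(-.04),.19])
p,d=viewer.read_camera("scene");cv2.imwrite("pics/s3full.png",p);np.save("s3.npy",d)
cv2.imwrite("pics/s3.png",cv2.resize(p[150:310,310:480],None,fx=3.7,fy=3.7,interpolation=2))
E
```

```text
5.6167 [0.4835 0.1141 0.1968] y-ang 67.9093616510038 tilt z [-0.0042 -0.0007 -1.    ] F [ 0.3263  0.0639 -2.7388] M [-0.036  -0.0222  0.0118]
shift units [-0.0361  0.039   0.2251]
```

View pics/s3.png

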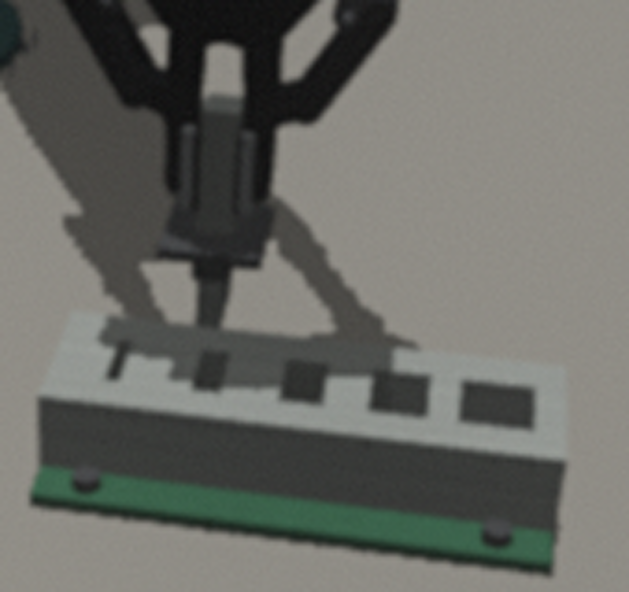

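The blade hangs at crop (211,305), just behind and above the 12 mm slot mouth at (211,370), and it looks about 11–12 mm thick. I'll measure how the punch sits in the hand from the depth picture.

Run:
```python
from h import *
s,R=st()
d=np.load("s3.npy");W=cloud("scene",d)
L=(W-np.array([*s["tool_pos"]]))@R   # tool frame
# tool x points away from camera? print
print("tool x",R[:,0])
ok=(np.abs(L[...,0])<.05)&(np.abs(L[...,1])<.05)&(d>0)
for a,b in((.045,.06),(.06,.07),(.07,.076),(.076,.080),(.080,.084),(.084,.088),(.088,.096),(.098,.104),(.104,.110),(.110,.116),(.116,.122)):
    m=ok&(L[...,2]>a)&(L[...,2]<b)&(W[...,2]>.05)
    if m.sum()>3: print(a,b,m.sum(),"x med/min",np.median(L[m][:,0]),L[m][:,0].min(),"y range",L[m][:,1].min(),L[m][:,1].max(),np.median(L[m][:,1]))
B=np.array([*slot(0),0]);X=np.array([YB[1],-YB[0],0]);Y=np.array([*YB,0])
m=(np.abs((W-B)@Y)<.1)&(W[...,2]>.015)&(W[...,2]<.038)&(((W-B)@X)>.02)&(((W-B)@X)<.05)&(d>0)
print("bar front face x",np.median((W[m]-B)@X),m.sum())
m=(np.abs((W-B)@Y)<.1)&(np.abs((W-B)@X)<.033)&(W[...,2]>.039)&(W[...,2]<.05)
print("top z",np.median(W[m][:,2]))
```

```text
5.6667 [0.484  0.1142 0.1974] y-ang 68.10811574350068 tilt z [-0.0029 -0.0005 -1.    ] F [ 0.4895  0.2948 -2.331 ] M [-0.0253  0.011  -0.075 ]
tool x [-0.9279  0.3729  0.0025]
0.045 0.06 268 x med/min -0.00555535722892903 -0.012446518872145108 y range -0.020320390224938707 0.022377106712435275 0.0016032387038743133
0.06 0.07 154 x med/min -0.005774001254977663 -0.012918544832286986 y range -0.020259460179831646 0.022055810646477953 0.0006071651467412372
0.07 0.076 47 x med/min -0.004383635129386527 -0.010889718320590696 y range -0.01315335781925462 0.015166568347420405 0.0012413296156994474
0.076 0.08 27 x med/min -0.003944985140758385 -0.0061188992900844015 y range -0.006264413095679263 0.00876510579696505 4.950250762305739e-06
0.08 0.084 34 x med/min -0.0038262479669297048 -0.020067460832820485 y range -0.018575086978467603 0.016579760689421602 0.0006955194638149997
0.084 0.088 307 x med/min -0.006823573508558935 -0.020819128750790294 y range -0.01959519417004666 0.022235735312829245 0.00531428270578365
0.088 0.096 55 x med/min -0.018296297100427596 -0.02063627957157117 y range -0.018942109496159865 0.02212096390179885 0.002373844477781746
0.098 0.104 36 x med/min -0.01092307532986633 -0.01256665347224213 y range -0.005844644538998714 0.008782145406523145 0.0011439569321288843
0.104 0.11 26 x med/min -0.01081768780291597 -0.012944171489763684 y range -0.003921163144040618 0.006383257477046831 0.0007942466334129471
0.11 0.116 27 x med/min -0.010496592000474193 -0.013056359496231707 y range -0.004069275495997193 0.006519580157188156 0.002339559437920399
0.116 0.122 30 x med/min -0.01006068189832485 -0.012088709309529499 y range -0.0035413691361935334 0.0066952449722524785 0.0040641821280503415
bar front face x 0.03403544078323514 1598
top z 0.04367169748568778
```

Run:
```python
from h import *
s,R=st()
p=cv2.imread("pics/s3full.png");d=np.load("s3.npy");W=cloud("scene",d);L=(W-s["tool_pos"])@R
B=np.array([*slot(0),0]);X=np.array([YB[1],-YB[0],0]);Y=np.array([*YB,0])
G=np.dstack([(W-B)@X,(W-B)@Y,W[...,2]])
# front faces linear fits
def fit(m,n,zz,xx):
    c=np.polyfit(zz[m],xx[m],1);r=xx[m]-np.polyval(c,zz[m]);k=np.abs(r)<1.5*r.std()+1e-6
    c=np.polyfit(zz[m][k],xx[m][k],1);print(n,m.sum(),"slope",c[0],"mid",np.polyval(c,np.median(zz[m])),np.median(zz[m]),"rms",r.std())
y=L[...,1]-.0013;z=L[...,2];x=L[...,0]
on=(W[...,2]>.055)&(x<.03)&(x>-.05)&(d>0)
fit(on&(abs(y)<.004)&(z>.102)&(z<.121),"blade",z,x)
fit(on&(abs(y)<.005)&(z>.035)&(z<.075)&(x<.0),"shank",z,x)
fit(on&(abs(y)<.015)&(z>.089)&(z<.0935)&(x<-.014),"collar",z,x)
m=(abs(G[...,1])<.1)&(G[...,2]>.012)&(G[...,2]<.038)&(G[...,0]>.02)&(G[...,0]<.045)&(d>0)
fit(m,"bar",G[...,2],G[...,0])
# slots in scene view
g=cv2.cvtColor(p,cv2.COLOR_BGR2GRAY);u0,v0=proj("scene",[*slot(0),.044])
for sl,w in((-.08,6),(-.04,12),(0,18),(.04,24),(.08,30)):
    # intensity profile along Y at front part of the mouth
    for xo in (.008,.012):
        q=np.array([proj("scene",[*(slot(sl)+X[:2]*xo+YB*t),.044]) for t in np.arange(-.02,.0201,.0005)],np.float32)
        v=cv2.remap(g,q[:,0].reshape(1,-1),q[:,1].reshape(1,-1),1)[0].astype(float)
        th=(np.percentile(v,90)+v.min())/2;i=np.where(v<th)[0];print(w,xo,"edges mm",i.min()*.5-20,i.max()*.5-20, v.min(),np.percentile(v,90))
```

```text
5.6667 [0.484  0.1142 0.1974] y-ang 68.10811574350068 tilt z [-0.0029 -0.0005 -1.    ] F [ 0.4895  0.2948 -2.331 ] M [-0.0253  0.011  -0.075 ]
blade 52 slope 0.06972875851478176 mid -0.010728911375030712 0.11159536646034607 rms 0.0011037935475175465
shank 164 slope 0.003055735633199129 mid -0.004078297473415233 0.05390344096828496 rms 0.0011102639829902135
collar 22 slope 0.5607917150371207 mid -0.018281268943064623 0.09012742963932818 rms 0.0007297021981416152
bar 1841 slope -0.0025274531008999943 mid 0.03405867765094057 0.024953378590831365 rms 0.0015124450520894459
6 0.008 edges mm -2.0 3.5 49.0 151.0
6 0.012 edges mm -1.5 3.5 51.0 151.0
12 0.008 edges mm -6.0 9.0 46.0 119.0
12 0.012 edges mm -5.0 7.5 53.0 143.0
18 0.008 edges mm -19.5 9.5 45.0 149.0
18 0.012 edges mm -8.0 9.5 52.0 149.0
24 0.008 edges mm -10.5 12.5 47.0 150.0
24 0.012 edges mm -11.0 12.5 54.0 149.0
30 0.008 edges mm -14.0 15.5 55.0 150.0
30 0.012 edges mm -14.0 15.0 59.0 148.0
```

Call:
jog_arm --increments '[[[-0.12, 0.02, 0.2, 0, 0, 0, -1], [0, 0, 0.3, 0, 0, 0, -1], [0, 0, 0.15, 0, 0, 0, -1], [0, 0, 0, 0, 0, 0, -1], [0, 0, 0, 0, 0, 0, -1]]]'

```text
time: 6.08
tool_pos: [0.4882, 0.1133, 0.1785]
tcp_rot: [-0.599, -3.082, 0.001]
wrist_force: [0.5, 0.7, -2.6]
width: 0.18
grip_force: 59.4
```

Run:
```python
from h import *
st([.4877,.1134,.172])
```

```text
6.0833 [0.4882 0.1133 0.1785] y-ang 68.01941137356988 tilt z [-0.0018 -0.0003 -1.    ] F [ 0.5494  0.6673 -2.5688] M [-0.0255 -0.0263 -0.0205]
shift units [ 0.0168 -0.0025  0.2172]
```

Call:
jog_arm --increments '[[[0.01, 0, 0.06, 0, 0, 0, -1], [0, 0, 0.06, 0, 0, 0, -1], [0, 0, 0.06, 0, 0, 0, -1], [0, 0, 0.04, 0, 0, 0, -1], [0, 0, 0.0, 0, 0, 0, -1]]]'

```text
time: 6.5
tool_pos: [0.4883, 0.1136, 0.1725]
tcp_rot: [-0.599, -3.084, 0.0]
wrist_force: [-0.3, -0.0, -2.3]
width: 0.175
grip_force: 59.4
```

Call:
jog_arm --increments '[[[0, 0, 0.04, 0, 0, 0, -1], [0, 0, 0.04, 0, 0, 0, -1], [0, 0, 0.04, 0, 0, 0, -1], [0, 0, 0.0, 0, 0, 0, -1], [0, 0, 0.0, 0, 0, 0, -1]]]'

```text
time: 6.92
tool_pos: [0.4884, 0.1136, 0.1691]
tcp_rot: [-0.599, -3.084, 0.0]
wrist_force: [0.0, -0.7, -2.8]
width: 0.174
grip_force: 59.4
```

Call:
jog_arm --increments '[[[0, 0, 0.03, 0, 0, 0, -1], [0, 0, 0.03, 0, 0, 0, -1], [0, 0, 0.03, 0, 0, 0, -1], [0, 0, 0.0, 0, 0, 0, -1], [0, 0, 0.0, 0, 0, 0, -1]]]'

```text
time: 7.33
tool_pos: [0.4883, 0.1135, 0.1662]
tcp_rot: [-0.599, -3.084, 0.0]
wrist_force: [-0.7, 0.5, -2.2]
width: 0.182
grip_force: 59.4
```

Call:
jog_arm --increments '[[[0, 0, 0.03, 0, 0, 0, -1], [0, 0, 0.03, 0, 0, 0, -1], [0, 0, 0.0, 0, 0, 0, -1], [0, 0, 0.0, 0, 0, 0, -1], [0, 0, 0.0, 0, 0, 0, -1]]]'

```text
time: 7.75
tool_pos: [0.4883, 0.1135, 0.1645]
tcp_rot: [-0.599, -3.084, 0.0]
wrist_force: [-0.3, 0.1, -3.0]
width: 0.178
grip_force: 59.4
```

Call:
jog_arm --increments '[[[0, 0, 0.03, 0, 0, 0, -1], [0, 0, 0.03, 0, 0, 0, -1], [0, 0, 0.0, 0, 0, 0, -1], [0, 0, 0.0, 0, 0, 0, -1], [0, 0, 0.0, 0, 0, 0, -1]]]'

```text
time: 8.17
tool_pos: [0.4884, 0.1135, 0.1627]
tcp_rot: [-0.599, -3.084, 0.0]
wrist_force: [-0.4, -1.6, -3.4]
width: 0.175
grip_force: 59.4
```

Call:
jog_arm --increments '[[[0, 0, 0.03, 0, 0, 0, -1], [0, 0, 0.03, 0, 0, 0, -1], [0, 0, 0.0, 0, 0, 0, -1], [0, 0, 0.0, 0, 0, 0, -1], [0, 0, 0.0, 0, 0, 0, -1]]]'

```text
time: 8.58
tool_pos: [0.4884, 0.1135, 0.1609]
tcp_rot: [-0.599, -3.084, 0.0]
wrist_force: [-1.7, -0.9, -3.1]
width: 0.18
grip_force: 59.5
```

Call:
jog_arm --increments '[[[0, 0, 0.04, 0, 0, 0, -1], [0, 0, 0.04, 0, 0, 0, -1], [0, 0, 0.0, 0, 0, 0, -1], [0, 0, 0.0, 0, 0, 0, -1], [0, 0, 0.0, 0, 0, 0, -1]]]'

```text
time: 9.0
tool_pos: [0.4884, 0.1136, 0.1585]
tcp_rot: [-0.599, -3.084, 0.0]
wrist_force: [-1.1, -1.5, -2.8]
width: 0.177
grip_force: 59.6
```

Call:
jog_arm --increments '[[[0, 0, 0.04, 0, 0, 0, -1], [0, 0, 0.04, 0, 0, 0, -1], [0, 0, 0.0, 0, 0, 0, -1], [0, 0, 0.0, 0, 0, 0, -1], [0, 0, 0.0, 0, 0, 0, -1]]]'

```text
time: 9.42
tool_pos: [0.4884, 0.1136, 0.1561]
tcp_rot: [-0.599, -3.084, 0.0]
wrist_force: [-1.7, -1.3, -2.7]
width: 0.178
grip_force: 59.6
```

Run:
```python
from h import *
st()
p,d=viewer.read_camera("scene")
cv2.imwrite("pics/s4.png",cv2.resize(p[150:310,310:480],None,fx=3.7,fy=3.7,interpolation=2))
```

```text
9.4167 [0.4884 0.1136 0.1561] y-ang 68.00308549622319 tilt z [-0.0003 -0.0001 -1.    ] F [-1.6657 -1.3249 -2.6806] M [-0.3576  0.3196  0.0174]
```

View pics/s4.png

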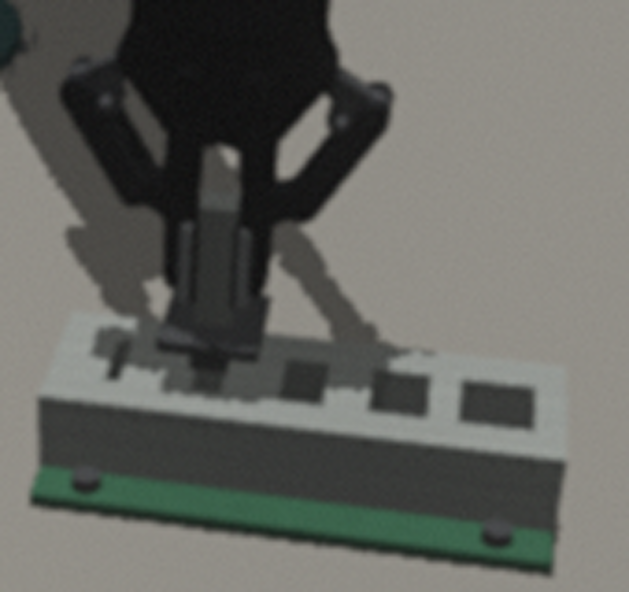

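The blade is inside the 12 mm slot at crop (208,370), with the body just above the face. I'll keep lowering it to step contact.

Call:
jog_arm --increments '[[[0.01, -0.01, 0.04, 0, 0, 0, -1], [0, 0, 0.04, 0, 0, 0, -1], [0, 0, 0.04, 0, 0, 0, -1], [0, 0, 0.0, 0, 0, 0, -1], [0, 0, 0.0, 0, 0, 0, -1]]]'

```text
time: 9.88
tool_pos: [0.4883, 0.1135, 0.1525]
tcp_rot: [0.599, 3.083, 0.0]
wrist_force: [-0.7, -0.7, -4.8]
width: 0.179
grip_force: 59.4
```

Call:
jog_arm --increments '[[[0, 0, 0.04, 0, 0, 0, -1], [0, 0, 0.04, 0, 0, 0, -1], [0, 0, 0.04, 0, 0, 0, -1], [0, 0, 0.0, 0, 0, 0, -1], [0, 0, 0.0, 0, 0, 0, -1]]]'

```text
time: 10.3
tool_pos: [0.4882, 0.1135, 0.1489]
tcp_rot: [0.599, 3.084, 0.0]
wrist_force: [-0.6, -1.0, -3.5]
width: 0.177
grip_force: 59.4
```

Now small steps until the step touches.

Call:
jog_arm --increments '[[[0, 0, 0.03, 0, 0, 0, -1], [0, 0, 0.03, 0, 0, 0, -1], [0, 0, 0.0, 0, 0, 0, -1], [0, 0, 0.0, 0, 0, 0, -1], [0, 0, 0.0, 0, 0, 0, -1]]]'

```text
time: 10.72
tool_pos: [0.4882, 0.1135, 0.1473]
tcp_rot: [0.599, 3.084, 0.0]
wrist_force: [-0.4, -1.4, -3.0]
width: 0.177
grip_force: 59.4
```

Call:
jog_arm --increments '[[[0, 0, 0.03, 0, 0, 0, -1], [0, 0, 0.0, 0, 0, 0, -1], [0, 0, 0.0, 0, 0, 0, -1], [0, 0, 0.0, 0, 0, 0, -1], [0, 0, 0.0, 0, 0, 0, -1]]]'

```text
time: 11.13
tool_pos: [0.4882, 0.1135, 0.1464]
tcp_rot: [0.599, 3.084, 0.0]
wrist_force: [0.1, 0.1, -3.1]
width: 0.174
grip_force: 59.4
```

Call:
jog_arm --increments '[[[0, 0, 0.03, 0, 0, 0, -1], [0, 0, 0.0, 0, 0, 0, -1], [0, 0, 0.0, 0, 0, 0, -1], [0, 0, 0.0, 0, 0, 0, -1], [0, 0, 0.0, 0, 0, 0, -1]]]'

```text
time: 11.55
tool_pos: [0.4883, 0.1135, 0.1462]
tcp_rot: [0.599, 3.084, 0.0]
wrist_force: [-2.8, -0.7, 5.6]
width: 0.179
grip_force: 60.4
```

Force rose at TCP z 0.1462, which is the predicted step-on-face height. I'll ease the grip and release.

Call:
jog_arm --increments '[[[0, 0, 0, 0, 0, 0, -1], [0, 0, 0, 0, 0, 0, -1], [0, 0, 0, 0, 0, 0, -1], [0, 0, 0, 0, 0, 0, -0.5], [0, 0, 0, 0, 0, 0, -0.4]]]' --force 20

```text
time: 11.97
tool_pos: [0.4886, 0.1135, 0.1457]
tcp_rot: [0.599, 3.082, 0.001]
wrist_force: [0.2, 0.7, -0.1]
width: 0.299
grip_force: 0.0
```

Call:
jog_arm --increments '[[[0, 0, 0, 0, 0, 0, -0.2], [0, 0, 0, 0, 0, 0, 0], [0, 0, 0, 0, 0, 0, 0.2], [0, 0, 0, 0, 0, 0, 0.2], [0, 0, 0, 0, 0, 0, 0.2]]]'

```text
time: 12.38
tool_pos: [0.4881, 0.1134, 0.1454]
tcp_rot: [0.599, 3.084, -0.0]
wrist_force: [0.3, -0.4, -0.6]
width: 0.597
grip_force: 0.0
```

Call:
jog_arm --increments '[[[0, 0, -0.2, 0, 0, 0, 0.2], [0, 0, -0.5, 0, 0, 0, 0.2], [0, 0, -0.8, 0, 0, 0, 0.2], [0, 0, -0.8, 0, 0, 0, 0.2], [0, 0, -0.8, 0, 0, 0, 0.2]]]'

```text
time: 12.8
tool_pos: [0.4878, 0.1134, 0.2397]
tcp_rot: [-0.599, -3.084, 0.0]
wrist_force: [0.0, -0.0, -0.1]
width: 0.6
grip_force: 0.0
```

Call:
jog_arm --increments '[[[0.8, 0, -0.5, 0, 0, 0, 0.2], [1, 0, -0.5, 0, 0, 0, 0.2], [0.5, 0, -0.5, 0, 0, 0, 0.2], [0, 0, 0, 0, 0, 0, 0.2], [0, 0, 0, 0, 0, 0, 0.2]]]'

```text
time: 13.22
tool_pos: [0.4245, 0.1396, 0.2849]
tcp_rot: [0.597, 3.081, 0.002]
wrist_force: [0.2, 0.1, -0.5]
width: 0.601
grip_force: 0.0
```

Run:
```python
from h import *
st()
p,d=viewer.read_camera("scene");W=cloud("scene",d)
cv2.imwrite("pics/s5.png",cv2.resize(p[150:310,310:480],None,fx=3.7,fy=3.7,interpolation=2))
c=slot(-.04)
m=(np.linalg.norm(W[...,:2]-c,axis=2)<.03)&(d>0)&(W[...,2]<.15)
z=W[m][:,2];h,e=np.histogram(z,bins=np.arange(.04,.13,.004));print(h);print("top",np.sort(z)[-10:]," expect shank .118, collar top .062")
k=m&(W[...,2]>.059)&(W[...,2]<.066);print("collar top z",np.median(W[k][:,2]))
t=m&(W[...,2]>.112);print("shank top",np.median(W[t],axis=0),"slot",c)
```

```text
13.2167 [0.4245 0.1396 0.2849] y-ang 68.07861962345287 tilt z [ 0.0038  0.0008 -1.    ] F [ 0.2337  0.0718 -0.5466] M [-0.0314  0.029   0.001 ]
[193 121  16   6  58 328  27  21  29  26  28  22  23  27  26  24  30  27
  30  58   0   0]
top [0.1182 0.1182 0.1182 0.1183 0.1184 0.1184 0.1184 0.1185 0.1188 0.119 ]  expect shank .118, collar top .062
collar top z 0.06163488558741009
shank top [0.4899 0.1149 0.117 ] slot [0.4849 0.1148]
```

View pics/s5.png

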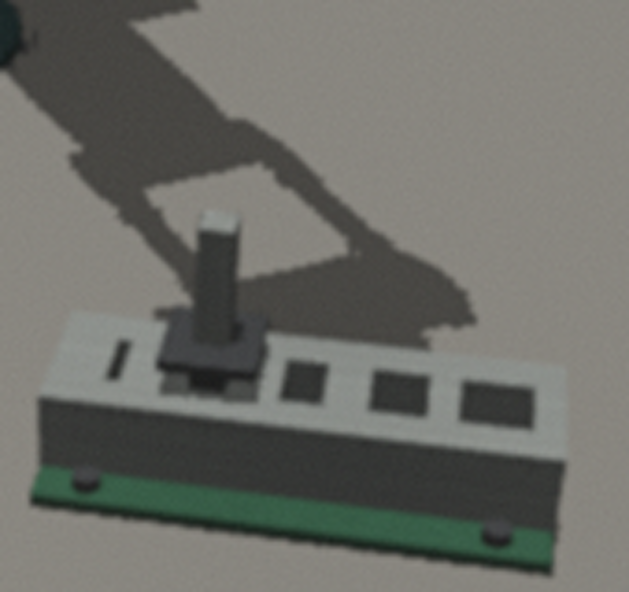

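The punch stands upright in the 12 mm slot, its body on the face at crop (208,385). The collar top measures 0.0616 m, against 0.062 m expected when fully home.

```bash
python3 -c "
from workcell import bot
print(bot.finish_job())"
```

```text
the job is handed in; nothing more can be done
None
```

The job is handed in: the punch from the red-rimmed pocket stands upright and fully home in the 12 mm slot, its step resting on the bolster's face; I skipped trying the 6 mm slot because no blade is thinner than 8 mm.

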